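# Put the clean kitchen bits away, each with its kind

## Robot

A 6-joint arm with a two-finger parallel gripper is mounted at the origin on the work surface. World frame = base frame: x ahead of the robot, y to its left, z up, the work surface at z = 0. Lengths are in m, angles in degrees, forces in N, time in s.
With the tool pointing down it reaches from about 0.3 to 0.75 m from the base axis. Payload 8.5 kg.
Tool frame: the origin (TCP) lies at the very end of the fingers, on their centre line; the grasp point (between the pads) lies 19 mm behind it (env.hold_point_z is the distance from the TCP to the grasp point, in m); z points along the fingers, y is the line along which they close (so a half turn about z gives the same grasp; the last joint's range is limited). The gripper opens to 85 mm and grips with 20 to 120 N. Pads are 22 mm wide; open, the fingers measure 114 mm over their backs; the gripper's body (76 mm by 85 mm) begins 54 mm behind the grasp point. The pads swing forward as they close: fully open they stand 13 mm farther back than shut.
Start: joints at [-77.596, 21.807, 74.336, -0, 83.858, -12.336], TCP at [0.23, -0.5, 0.231] pointing down, gripper open.
Joint ranges: [-178.18, 178.18], [-50.72, 133.34], [12.68, 142.11], [-81.47, 261.47], [9.98, 163.14], [-165.26, 165.26]. Speed limits (degrees/s): [136.94, 136.94, 180, 180, 180, 180].

## Interface

Orientations are given as a 3x3 rotation matrix whose columns are the frame's x, y, z axes.
In Python, from rig import env, optics gives the robot as it stands.
- The arm moves only by the shell command python3 -m jog 'ROWS' [OPENING] [FORCE]. ROWS is JSON, a list of rows, each an object with "linear": the shift along the tool's x, y, z in units of 40 mm (1.0 is 40 mm), a list of three; "roll": the turn about the tool's z in units of 5 degrees (1.0 is 5 degrees). A call has 1 to 12 rows; each row shifts and turns the commanded pose from where the row before left it, along the tool's axes as they then stand; what a row does not reach is not made up. A row lasts 1/12 s, in which the tool goes at most 41.7 mm and 7.16 degrees, less where a joint would pass 70% of its speed; a pose out of reach is approached as far as the arm can. A call is refused whole if a number of a shift passes 1 or a number of a turn 1, either way. A call with a gripper value outside its range is refused whole. OPENING is the opening, from -1 (shut) to 1 (fully open), set as the call begins (- or left out, the last holds). The fingers move at their own pace and stop on an object; FORCE is the grip in N (left out, the last holds). Time passes only in rows, so rows that do not move let the fingers close. It gives the time, the measured TCP pose, the force, the opening and the grip force at its end, in the units of the state.
- env.observe(): the state, without advancing time (a new reading comes with each control period).
- optics.get_image(name): name is "side" or "top" or "wrist"; returns the picture (400x640x3 uint8, red, green, blue); there is no depth.
- optics.calibration(name): a dict with "fov_y" (degrees; the focal length in pixels is half the picture's height over the tangent of half this angle, whatever the lens; pixels are square), "cx", "cy" (the principal point, pixels), "T" (4x4, takes a point from camera to world coordinates). Camera axes: x right, y down, z forward; pixel columns grow to the right and rows downward; lengths in m; the calibration is good to about 2 mm. A picture is of the moment at which its call begins: read the wrist's pose just before it. calibration takes no time and is no camera call; for the wrist camera it gives the pose at the moment of the call.
- env.close_job(): hands the job in; it is judged then, once.
The state is a dict: "time_s": time; "q": joint angles; "qvel": joint speeds; "joint_efforts": joint torques, N m; "position": TCP position; "tool_rot": TCP orientation; "ft_force": force on the tool from outside, world axes, zero at the start; "wrist_torque": the same for the moment, N m; "grip_width": finger opening in m; "gripper_force": force on a finger pad.
Only numpy, scipy, OpenCV 4.12 (cv2) and the standard library are available. Lean on these libraries where they do the work, as an engineer would, in place of code of your own. Each camera call takes 0.05 s, during which the arm holds its last target. There are 200 camera calls.

## Task

Put away the clean things lying about on the worktop: stand both spice jars upright in the square bin, lay the wooden spoon and the wooden spreader lengthways in the two-lane wooden tray, one in each lane (either way), and set the steel ring cutter flat in the round dish. Never let a jar fall over, and leave the small mug and the kitchen timer where they stand.

Things in the scene. Friction and masses are not known exactly. Their poses are not given: they have to be found in the camera images.
- tall_jar: The taller spice jar, loose: upright round white ceramic jar with a brown wooden lid, 44 mm diameter, 80 mm tall, 0.11-0.22 kg. Origin: centre of its underside; z is up. It starts standing on the worktop (z = 0).
- short_jar: The shorter spice jar, loose: same shape, 44 mm diameter, 58 mm tall, 0.08-0.17 kg. Origin: centre of its underside; z is up. It starts standing on the worktop.
- spoon: Small pale wooden spoon lying flat, loose, 120 mm long along its x from x = -60 to +60 mm. Handle: 14 mm wide, 14 mm high bar from x = -60 to +10 mm, then a neck; at +x a round shallow bowl 38 mm across (centred at x = 41 mm), 9 mm high. 25-50 g. Origin: middle of its length at its underside; z is up. Any yaw; grip the handle near x = -10 mm.
- spreader: Small pale wooden butter spreader lying flat, loose, 120 mm long along its x from x = -60 to +60 mm. Handle: 14 mm wide, 14 mm high bar from x = -60 to +10 mm; at +x a straight flat blade 24 mm wide, up to 9 mm high. 25-50 g. Origin: middle of its length at its underside; z is up. Any yaw; grip the handle near x = -10 mm.
- cutter: Steel ring-shaped pastry cutter, loose: a plain open ring, 56 mm outer and 49 mm inner diameter, 32 mm high, 40-85 g, standing on its edge circle with its axis (z) upright. Origin: centre of its underside. Can be gripped across its outside diameter.
- lane_tray: Fixed brown wooden cutlery tray, outer 170 mm (its x) by 180 mm (its y), 28 mm high, walls and floor 5 mm thick. A 5 mm wide divider, along its y through the middle, its top at z = 24.5 mm, makes two lanes, 77 mm wide and 170 mm long; the lane centres are at x = +41 and -41 mm, the lanes run along y. Origin: centre of underside; inner floor at z = 5 mm.
- jar_bin: Fixed square white plastic bin without divisions, outer 140 by 140 mm, 35 mm high, walls and floor 5 mm thick (inside 130 by 130 mm, room for both jars side by side). Origin: centre of its underside; inner floor at z = 5 mm; x and y along its sides.
- dish: Fixed round white ceramic dish, 140 mm diameter at the rim, 22 mm high, inner floor at z = 5 mm and about 114 mm across, sides sloping outward. Origin: centre of its underside.
- mug: Small sage-green espresso mug, loose bystander to be left alone: 58 mm diameter, 52 mm high, with a handle at its +y side. Origin: centre of its underside.
- timer: Round white and grey kitchen timer, loose bystander to be left alone: 62 mm diameter, 40 mm high with a black bar grip on top. Origin: centre of its underside.
Mind the look-alikes: they are no part of the job. Leave any black or red look-alike of the spoon alone. What is shaped like the tall_jar but pink or red is not meant.

How it is judged (in metres and radians):
At the end, for the whole second after the job is handed in: At rest: jars on the bin floor, within 0.15 rad of upright; cutter flat on the dish floor, within 45 mm of its centre; spoon and spreader level (about 0.2 rad) in different tray lanes, within 0.4 rad of the lane direction, middles within 45 mm of mid-lane, undersides under 22 mm up (x of tall_jar in the frame of jar_bin between -0.06 and 0.06 m and y of tall_jar in the frame of jar_bin between -0.06 and 0.06 m and z of tall_jar in the frame of jar_bin between 0 and 0.012 m and angle between each of tall_jar, short_jar, cutter's own z axis and vertical below 0.15 rad and linear speed of each of tall_jar, short_jar, cutter, spoon, spreader below 0.02 m/s and angular speed of each of tall_jar, short_jar, cutter, spoon, spreader below 0.2 rad/s and x of short_jar in the frame of jar_bin between -0.06 and 0.06 m and y of short_jar in the frame of jar_bin between -0.06 and 0.06 m and z of short_jar in the frame of jar_bin between 0 and 0.012 m and horizontal distance between cutter and dish below 0.045 m and z of cutter in the frame of dish between 0 and 0.012 m and y of spoon in the frame of lane_tray between -0.045 and 0.045 m and z of spoon in the frame of lane_tray between 0 and 0.022 m and angle between the x axis of each of spoon, spreader and the y axis of lane_tray, either way round below 0.4 rad and angle between spoon's own x axis and vertical between 1.35 and 1.8 rad and y of spreader in the frame of lane_tray between -0.045 and 0.045 m and z of spreader in the frame of lane_tray between 0 and 0.022 m and angle between spreader's own x axis and vertical between 1.35 and 1.8 rad and ((x of spoon in the frame of lane_tray between 0.008 and 0.08 m and x of spreader in the frame of lane_tray between -0.08 and -0.008 m) or (x of spreader in the frame of lane_tray between 0.008 and 0.08 m and x of spoon in the frame of lane_tray between -0.08 and -0.008 m))); the robot touches nothing.
It fails at once if the taller jar falls over (angle between tall_jar's own z axis and vertical above 0.8 rad).
It fails at once if the shorter jar falls over (angle between short_jar's own z axis and vertical above 0.8 rad).
It fails at once if the mug is moved by more than 30 mm (distance of mug from where it was at the start of the episode above 0.03 m).
It fails at once if the timer is moved by more than 30 mm (distance of timer from where it was at the start of the episode above 0.03 m).
It also fails if it takes over 141 s, if anything falls off the work surface, if the arm or the gripper's body presses on something with over 40 N, if the wrist force passes 120 N, or if a joint passes its speed limit or range.

## Working session

There is one attempt and no reset: what is moved stays moved. The work goes in short steps, Python scripts to look and compute and a shell command to move; the robot and the scene stay as the last step left them, time stands still between calls to the robot, and variables do not carry over. Pictures are saved under pics/ and viewed, at most 14 in all, crops included, and the job is handed in when it is done.

```bash
ls; mkdir -p pics
python3 - <<'E'
from rig import env, optics
import cv2
for n in ["top","side"]:
    cv2.imwrite(f"pics/{n}0.png",optics.get_image(n)[:,:,::-1]); c=optics.calibration(n); print(n,c["fov_y"],c["cx"],c["cy"],c["T"])
s=env.observe();print(s)
E
```

```text
pics
top 57.9635100373629 322.26721054540553 195.43962731567444 [[-0.01372696 -0.99952646  0.0275396   0.40326555]
 [-0.99983394  0.01339061 -0.0123607   0.03811628]
 [ 0.01198607 -0.0277047  -0.99954429  0.95615967]
 [ 0.          0.          0.          1.        ]]
side 56.14052044347687 314.70297805988537 200.24462239659647 [[ 0.70233111 -0.36327238  0.61217986 -0.15042619]
 [-0.7118017  -0.36845029  0.59798221 -0.52779755]
 [ 0.00832742 -0.85573218 -0.517352    0.53080788]
 [ 0.          0.          0.          1.        ]]
{'time_s': 0.1, 'q': array([-7.75944139e+01,  2.18374956e+01,  7.43804325e+01, -1.58426857e-03,
        8.38578484e+01, -1.23334827e+01]), 'qvel': array([ 0.05611004, -0.0416483 , -0.11749159, -0.01560991, -0.06016364,
        0.01143037]), 'joint_efforts': array([ 4.85466822e-03, -4.49220943e+01, -2.31656080e+01, -1.09020314e-04,
        3.63465362e-03, -2.07789020e-05]), 'position': array([ 0.23011958, -0.49924778,  0.23076996]), 'tool_rot': array([[ 9.08221826e-01,  4.18488971e-01, -3.10973683e-04],
       [ 4.18489009e-01, -9.08220951e-01,  1.28576169e-03],
       [ 2.55644274e-04, -1.29789590e-03, -9.99999125e-01]]), 'ft_force': array([ 1.28867385, -0.29658411, -1.12009483]), 'wrist_torque': array([0.04646069, 0.0149069 , 0.02429351]), 'gripper_force': 0.0, 'grip_width': 0.08544503327584822}
```

View pics/top0.png

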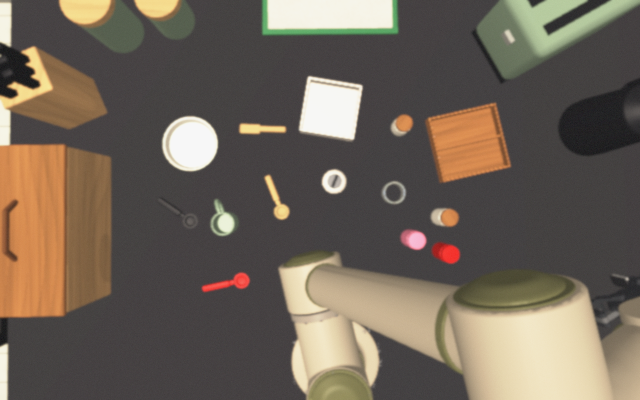

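View pics/side0.png

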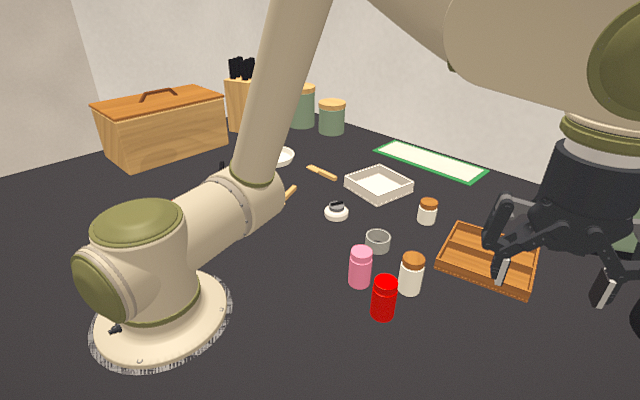

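The top view shows these candidates:
- **Jars with brown lids:** (402,124) and (446,217). The side view shows the nearer one, (446,217), is the taller. The pink jar (413,240) and red jar (446,253) are look-alikes.
- **Spoons:** the pale one at (276,197) is meant. The black one (178,212) and red one (226,283) are look-alikes.
- **Others to move:** spreader (262,129) and cutter (394,193).
- **Bystanders:** timer (334,181) and mug (223,220).
- **Containers:** dish (190,144), bin (331,109) and tray (468,143).

I'll confirm this in one enlarged crop.

```bash
cat > h.py <<'E'
import numpy as np, cv2
from rig import env, optics
def ray(c,u,v,z,T=None):
    T=np.array(c["T"]); f=200/np.tan(np.radians(c["fov_y"]/2))
    d=T[:3,:3]@np.array([(u-c["cx"])/f,(v-c["cy"])/f,1]); o=T[:3,3]
    return (o+d*(z-o[2])/d[2])[:2]
def proj(c,p):
    T=np.array(c["T"]); f=200/np.tan(np.radians(c["fov_y"]/2))
    q=T[:3,:3].T@(np.array(p)-T[:3,3]); return q[:2]/q[2]*f+[c["cx"],c["cy"]]
E
python3 - <<'E'
from h import *
im=cv2.imread("pics/top0.png")
cv2.imwrite("pics/crop1.png",cv2.resize(im[70:300,150:520],None,fx=2.16,fy=2.16,interpolation=cv2.INTER_CUBIC))
print(optics.calibration("wrist").keys())
c=optics.calibration("top")
hsv=cv2.cvtColor(im,cv2.COLOR_BGR2HSV)
def comp(name,m,box):
    x0,y0,x1,y1=box; w=np.zeros(m.shape,np.uint8); w[y0:y1,x0:x1]=m[y0:y1,x0:x1]*255
    cn,_=cv2.findContours(w,0,1); k=max(cn,key=cv2.contourArea)
    (a,b),s,an=cv2.minAreaRect(k); print(name,cv2.contourArea(k),"rect",np.round([a,b,*s,an],1), "circ",np.round(cv2.minEnclosingCircle(k)[0],1),"corners",np.round(cv2.boxPoints(((a,b),s,an)),1).tolist())
    return k
H,S,V=cv2.split(hsv)
comp("spoon",(S>60)&(V>120),(255,165,300,228))
comp("spreader",(S>60)&(V>120),(230,115,292,142))
comp("tray",(S>60)&(V>70),(418,90,520,195))
comp("lidS",(S>90)&(V>70),(385,105,416,140))
comp("lidT",(S>90)&(V>70),(428,203,465,233))
comp("bin",(V>130),(290,68,372,150))
comp("dish",(V>110),(155,105,225,180))
comp("cut",(V>85),(376,174,412,210))
E
```

```text
dict_keys(['fov_y', 'cx', 'cy', 'T'])
spoon 393.0 rect [273.6 197.8  47.3  16.1  60.6] circ [275. 197.] corners [[255.0, 181.1999969482422], [269.0, 173.3000030517578], [292.20001220703125, 214.5], [278.20001220703125, 222.39999389648438]]
spreader 365.5 rect [262.3 129.1  47.2  10.9   4.1] circ [262.4 128.5] corners [[238.39999389648438, 132.89999389648438], [239.1999969482422, 122.0], [286.29998779296875, 125.4000015258789], [285.5, 136.1999969482422]]
tray 4942.5 rect [467.5 142.3  68.3  75.   77. ] circ [468.1 142.7] corners [[423.29998779296875, 117.5], [496.29998779296875, 100.5999984741211], [511.70001220703125, 167.1999969482422], [438.6000061035156, 184.0]]
lidS 227.0 rect [403.5 122.5  17.   17.   90. ] circ [404.  122.5] corners [[395.0, 114.0], [412.0, 114.0], [412.0, 131.0], [395.0, 131.0]]
lidT 246.5 rect [449.5 217.   18.   17.   90. ] circ [449.6 217.3] corners [[441.0, 208.0], [458.0, 208.0], [458.0, 226.0], [441.0, 226.0]]
bin 3160.5 rect [330.2 108.1  57.   57.7   9.5] circ [330. 108.] corners [[297.3999938964844, 131.89999389648438], [306.79998779296875, 75.0], [363.1000061035156, 84.4000015258789], [353.6000061035156, 141.3000030517578]]
dish 2431.5 rect [190.  143.5  55.   56.   90. ] circ [189.5 143.5] corners [[162.0, 116.0], [218.0, 116.0], [218.0, 171.0], [162.0, 171.0]]
cut 460.5 rect [393.3 192.6  23.7  25.   63.4] circ [393.4 192.5] corners [[376.79998779296875, 187.60000610351562], [399.20001220703125, 176.39999389648438], [409.79998779296875, 197.60000610351562], [387.3999938964844, 208.8000030517578]]
```

View pics/crop1.png

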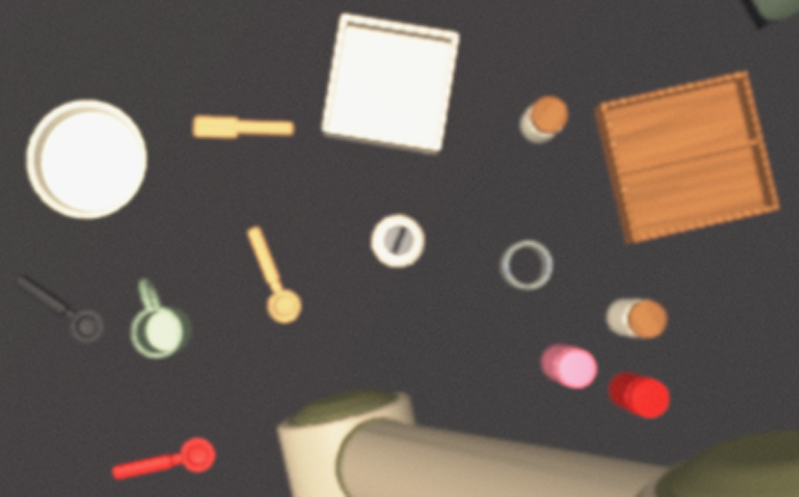

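The crop confirms the brown-lidded jars, the pale spoon with its bowl at crop (284,306), and the pale spreader with its blade at the left end. Next I'll turn the pixels into poses and cross-check them with the side camera.

```bash
cat >> h.py <<'E'
def plan(x,y,z,yaw=None,p=None):
    "tool shift (units) to reach TCP x,y,z after rolling so that tool x has world yaw"
    s=env.observe(); R=s["tool_rot"]; cur=np.degrees(np.arctan2(R[1,0],R[0,0]))
    yaw=cur if yaw is None else yaw
    r=(cur-yaw+90)%180-90
    a=np.radians(cur-r); Rn=np.array([[np.cos(a),np.sin(a),0],[np.sin(a),-np.cos(a),0],[0,0,-1]])
    d=Rn.T@(np.array([x,y,z])-s["position"])/0.04
    print("t",round(s["time_s"],1),"yaw",round(cur,1),"pos",np.round(s["position"],4),"w",round(s["grip_width"],4),"| roll",round(r/5,2),"lin",np.round(d,2)," q6 then ~",round(s["q"][5]+r,0))
E
python3 - <<'E'
from h import *
c=optics.calibration("top"); d=optics.calibration("side")
cr=lambda u,v:((u+.5)/2.16-.5+150,(v+.5)/2.16-.5+70)
def P(n,u,v,z):
    p=ray(c,u,v,z); print(n,np.round(p,4),"side",np.round(proj(d,[*p,z]),0)); return p
P("tall",449.6,217.3,.08);P("short",404,122.5,.058)
P("cut",393.4,192.5,.032);P("timer",*cr(398,240),.035);P("mug",*cr(162,331),.052)
a=P("spoon tail",*cr(254,230),.012);b=P("spoon bowl tip",*cr(288,321),.005)
w=b-a;print(np.hypot(*w),"yaw",np.degrees(np.arctan2(w[1],w[0])),"mid",(a+b)/2)
a=P("sprd tail",*cr(293,128.5),.012);b=P("spr tip",*cr(194,127),.006)
w=b-a;print(np.hypot(*w),"yaw",np.degrees(np.arctan2(w[1],w[0])),"mid",(a+b)/2)
P("dish",189.5,143.5,.02)
print("bin");q=[P("",*cr(*k),.035) for k in[(343,15),(459,35),(440,151),(323,131)]];print(np.mean(q,0))
w=q[1]-q[0];print(np.hypot(*w),np.degrees(np.arctan2(w[1],w[0])),np.hypot(*(q[2]-q[1])))
print("tray");q=[P("",*cr(*k),.028) for k in[(600,105),(746,72),(778,209),(631,242)]];print(np.mean(q,0))
for i in(0,1,2,3):
  w=q[(i+1)%4]-q[i];print(np.hypot(*w),np.degrees(np.arctan2(w[1],w[0])))
a=P("div",*cr(622,172),.0245);b=P("div",*cr(755,142),.0245);w=b-a;print(np.hypot(*w),np.degrees(np.arctan2(w[1],w[0])),(a+b)/2)
E
```

```text
tall [ 0.37   -0.2819] side [415. 257.]
short [ 0.6084 -0.1806] side [430. 201.]
cut [ 0.4338 -0.156 ] side [378. 235.]
timer [ 0.4656 -0.0038] side [337. 203.]
mug [0.3628 0.2709] side [238. 175.]
spoon tail [0.4815 0.1694] side [295. 185.]
spoon bowl tip [0.3707 0.1302] side [274. 207.]
0.11758310216620013 yaw -160.49920146322685 mid [0.42607912 0.14980323]
sprd tail [0.6045 0.1209] side [336. 177.]
spr tip [0.609  0.2422] side [309. 166.]
0.12139264359835003 yaw 87.88842521346758 mid [0.60675992 0.18157766]
dish [0.5684 0.3689] side [273. 154.]
bin
 [0.735  0.0579] side [380. 163.]
 [ 0.7096 -0.0802] side [415. 181.]
 [ 0.5708 -0.0552] side [378. 196.]
 [0.5962 0.0834] side [344. 175.]
[0.65289793 0.0014785 ]
0.14036633225673772 -100.4228554980311 0.14100683547764867
tray
 [ 0.6254 -0.2493] side [457. 219.]
 [ 0.6635 -0.4269] side [542. 245.]
 [ 0.4974 -0.4611] side [532. 292.]
 [ 0.46  -0.283] side [435. 257.]
[ 0.56159388 -0.35506477]
0.1816325195152212 -77.88075962155455
0.16957669422755353 -168.377984162436
0.1820018132941154 101.85169261373511
0.16873045911179374 11.49478877521963
div [ 0.5448 -0.2752] side [451. 239.]
div [ 0.5792 -0.4373] side [533. 267.]
0.16569490208109003 -77.99820335898549 [ 0.56200476 -0.35625505]
```

Side-view predictions match where things appear, within about 2 px or less, and the sizes come out right. First object is the tall jar, so I'll work out the move to a point above it.

```bash
python3 -c "
from h import *
plan(.370,-.282,.15,0)"
```

```text
t 0.1 yaw 24.7 pos [ 0.2301 -0.4992  0.2308] w 0.0854 | roll 4.95 lin [ 3.5  -5.43  2.02]  q6 then ~ 12.0
```

```bash
python3 -m jog '[{"linear":[0,0,0],"roll":1},{"linear":[0,0,0],"roll":1},{"linear":[0,0,0],"roll":1},{"linear":[0,0,0],"roll":1},{"linear":[0,0,0],"roll":0.95}]' 1 40
python3 -m jog '[{"linear":[0.5,-0.78,0.2],"roll":0},{"linear":[0.5,-0.78,0.2],"roll":0},{"linear":[0.5,-0.78,0.2],"roll":0},{"linear":[0.5,-0.78,0.2],"roll":0},{"linear":[0.5,-0.77,0.2],"roll":0},{"linear":[0.5,-0.77,0.2],"roll":0},{"linear":[0.5,-0.77,0.2],"roll":0},{"linear":[0,0,0.3],"roll":0},{"linear":[0,0,0.3],"roll":0},{"linear":[0,0,0],"roll":0},{"linear":[0,0,0],"roll":0}]'
python3 - <<'E'
from h import *
plan(.370,-.282,.026,0)
c=optics.calibration("wrist");im=optics.get_image("wrist")[:,:,::-1].copy()
for p in [(.370,-.282,.08),(.370,-.282,0),(.4338,-.156,.032)]:
    u=proj(c,p);print(u); cv2.drawMarker(im,tuple(int(k) for k in u),(255,0,0),0,15)
cv2.imwrite("pics/w1.png",im)
E
```

```text
time_s: 0.52
position: [0.2301, -0.4993, 0.2309]
tool_rot: [[1.0, -0.005, -0.0], [-0.005, -1.0, 0.001], [-0.0, -0.001, -1.0]]
ft_force: [-0.3, -0.1, -0.4]
grip_width: 0.0852
gripper_force: 0.0
time_s: 1.43
position: [0.3701, -0.2822, 0.1511]
tool_rot: [[1.0, -0.0, -0.001], [-0.0, -1.0, 0.001], [-0.001, -0.001, -1.0]]
ft_force: [0.5, -0.7, -0.5]
grip_width: 0.0856
gripper_force: 0.0
t 1.4 yaw -0.0 pos [ 0.3701 -0.2822  0.1511] w 0.0856 | roll -0.0 lin [-0.   -0.    3.13]  q6 then ~ 38.0
[319.84920607 212.02455392]
[320.01197698 182.98026207]
[169.47444045 119.94045044]
```

View pics/w1.png

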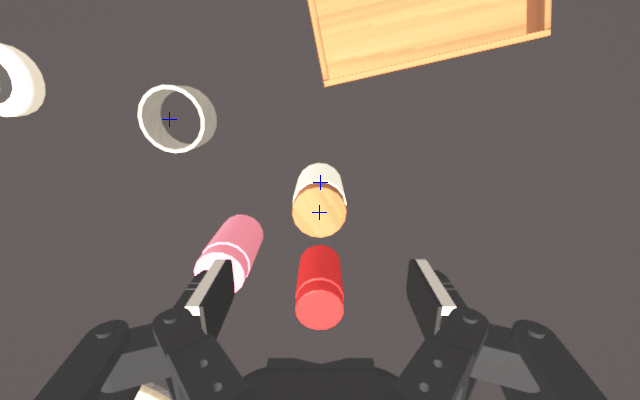

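The predicted lid centre (320,212) lies on the brown lid, and the cutter prediction (169,120) lies on the ring, so the calibration is good. I'll descend and grip.

```bash
python3 -m jog '[{"linear":[0,0,0.6],"roll":0},{"linear":[0,0,0.6],"roll":0},{"linear":[0,0,0.6],"roll":0},{"linear":[0,0,0.6],"roll":0},{"linear":[0,0,0.4],"roll":0},{"linear":[0,0,0.33],"roll":0},{"linear":[0,0,0],"roll":0}]'
python3 -m jog '[{"linear":[0,0,0],"roll":0},{"linear":[0,0,0],"roll":0},{"linear":[0,0,0],"roll":0},{"linear":[0,0,0],"roll":0},{"linear":[0,0,0],"roll":0},{"linear":[0,0,0],"roll":0},{"linear":[0,0,0],"roll":0},{"linear":[0,0,0],"roll":0},{"linear":[0,0,0],"roll":0},{"linear":[0,0,0],"roll":0}]' -0.5 40
python3 -m jog '[{"linear":[0,0,-0.2],"roll":0},{"linear":[0,0,-0.5],"roll":0},{"linear":[0,0,-0.8],"roll":0},{"linear":[0,0,-0.8],"roll":0},{"linear":[0,0,-0.7],"roll":0},{"linear":[0,0,0],"roll":0}]'
python3 -c "
from h import *
plan(.685,-.004,.146,-10.4)"
```

```text
time_s: 2.07
position: [0.3696, -0.2823, 0.0247]
tool_rot: [[1.0, -0.001, -0.002], [-0.001, -1.0, 0.002], [-0.002, -0.002, -1.0]]
ft_force: [0.1, 0.5, -0.8]
grip_width: 0.0856
gripper_force: 0.0
time_s: 2.9
position: [0.3705, -0.2827, 0.0273]
tool_rot: [[1.0, -0.0, 0.001], [-0.0, -1.0, -0.002], [0.001, 0.002, -1.0]]
ft_force: [-1.8, 1.2, 7.1]
grip_width: 0.0432
gripper_force: 40.0
time_s: 3.4
position: [0.3716, -0.2839, 0.1517]
tool_rot: [[1.0, 0.0, 0.006], [0.0, -1.0, -0.008], [0.006, 0.008, -1.0]]
ft_force: [0.9, 0.1, -0.3]
grip_width: 0.0433
gripper_force: 41.3
t 3.4 yaw 0.0 pos [ 0.3716 -0.2839  0.1517] w 0.0433 | roll 2.08 lin [ 6.44 -8.3   0.14]  q6 then ~ 48.0
```

```bash
python3 -m jog '[{"linear":[0,0,0],"roll":0.7},{"linear":[0,0,0],"roll":0.7},{"linear":[0,0,0],"roll":0.68},{"linear":[0.2,-0.25,0],"roll":0},{"linear":[0.4,-0.5,0],"roll":0},{"linear":[0.5,-0.65,0],"roll":0},{"linear":[0.5,-0.65,0],"roll":0},{"linear":[0.5,-0.65,0],"roll":0},{"linear":[0.5,-0.65,0],"roll":0},{"linear":[0.5,-0.65,0],"roll":0},{"linear":[0.5,-0.65,0],"roll":0}]'
python3 -m jog '[{"linear":[0.5,-0.65,0],"roll":0},{"linear":[0.5,-0.65,0],"roll":0},{"linear":[0.5,-0.65,0],"roll":0},{"linear":[0.5,-0.6,0],"roll":0},{"linear":[0.4,-0.6,0],"roll":0},{"linear":[0.3,-0.4,0],"roll":0},{"linear":[0.14,-0.2,0],"roll":0},{"linear":[0,0,0],"roll":0},{"linear":[0,0,0],"roll":0},{"linear":[0,0,0],"roll":0}]'
python3 - <<'E'
from h import *
plan(.685,-.004,.032,-10.4)
im=optics.get_image("side")[:,:,::-1]
cv2.imwrite("pics/s1.png",cv2.resize(im[80:300,230:600],None,fx=2,fy=2))
E
```

```text
time_s: 4.32
position: [0.5462, -0.1239, 0.1462]
tool_rot: [[0.984, -0.181, -0.0], [-0.181, -0.984, 0.0], [-0.0, -0.0, -1.0]]
ft_force: [0.2, -2.0, -2.5]
grip_width: 0.0432
gripper_force: 41.2
time_s: 5.15
position: [0.6835, 0.0006, 0.1462]
tool_rot: [[0.983, -0.182, -0.001], [-0.182, -0.983, -0.0], [-0.001, 0.0, -1.0]]
ft_force: [-1.6, 0.0, -1.6]
grip_width: 0.0434
gripper_force: 41.2
t 5.2 yaw -10.5 pos [6.835e-01 6.000e-04 1.462e-01] w 0.0434 | roll -0.01 lin [0.06 0.11 2.86]  q6 then ~ 91.0
```

View pics/s1.png

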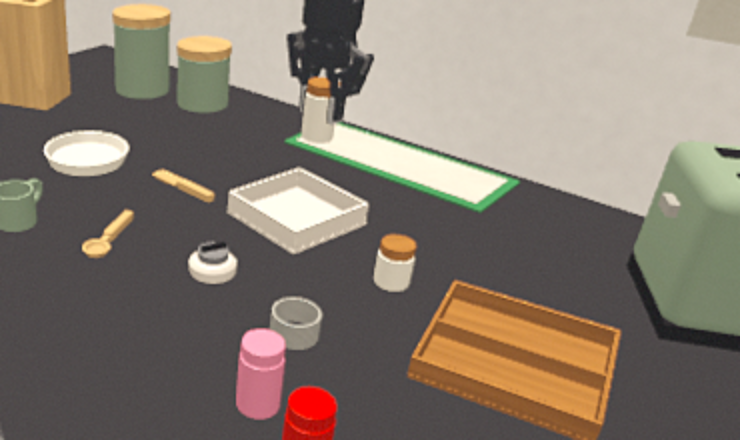

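The side view shows the tall jar upright in the gripper over the bin. I'll lower it, release and retreat.

```bash
python3 -m jog '[{"linear":[0.06,0.11,0.2],"roll":0},{"linear":[0,0,0.5],"roll":0},{"linear":[0,0,0.5],"roll":0},{"linear":[0,0,0.5],"roll":0},{"linear":[0,0,0.4],"roll":0},{"linear":[0,0,0.3],"roll":0},{"linear":[0,0,0.2],"roll":0},{"linear":[0,0,0.15],"roll":0},{"linear":[0,0,0.05],"roll":0},{"linear":[0,0,0.03],"roll":0},{"linear":[0,0,0],"roll":0},{"linear":[0,0,0],"roll":0}]'
python3 -m jog '[{"linear":[0,0,0],"roll":0},{"linear":[0,0,0],"roll":0},{"linear":[0,0,0],"roll":0},{"linear":[0,0,0],"roll":0},{"linear":[0,0,0],"roll":0},{"linear":[0,0,0],"roll":0}]' 0.4 40
python3 -m jog '[{"linear":[0,0,-0.3],"roll":0},{"linear":[0,0,-0.6],"roll":0},{"linear":[0,0,-0.8],"roll":0},{"linear":[0,0,-0.8],"roll":0},{"linear":[0,0,-0.6],"roll":0},{"linear":[0,0,0],"roll":0},{"linear":[0,0,0],"roll":0}]'
python3 -c "
from h import *
plan(.6084,-.1806,.14,0)"
```

```text
time_s: 6.2
position: [0.6862, -0.0032, 0.0337]
tool_rot: [[0.984, -0.181, 0.001], [-0.181, -0.984, -0.0], [0.001, -0.0, -1.0]]
ft_force: [0.4, -0.2, -1.8]
grip_width: 0.0431
gripper_force: 41.2
time_s: 6.7
position: [0.6859, -0.0032, 0.033]
tool_rot: [[0.984, -0.181, 0.0], [-0.181, -0.984, -0.0], [0.0, 0.0, -1.0]]
ft_force: [0.6, 0.3, -0.5]
grip_width: 0.0597
gripper_force: 0.0
time_s: 7.28
position: [0.6863, -0.0032, 0.1592]
tool_rot: [[0.984, -0.181, 0.004], [-0.181, -0.984, -0.001], [0.004, -0.0, -1.0]]
ft_force: [-0.2, 0.5, -0.7]
grip_width: 0.0597
gripper_force: 0.0
t 7.3 yaw -10.4 pos [ 0.6863 -0.0032  0.1592] w 0.0597 | roll -2.08 lin [-1.95  4.43  0.48]  q6 then ~ 80.0
```

```bash
python3 -c "
from h import *
plan(.6084,-.1806,.14)"
```

```text
t 7.3 yaw -10.4 pos [ 0.6863 -0.0032  0.1592] w 0.0597 | roll 0.0 lin [-1.11  4.71  0.48]  q6 then ~ 90.0
```

```bash
python3 -m jog '[{"linear":[-0.05,0.21,0],"roll":0},{"linear":[-0.15,0.6,0],"roll":0},{"linear":[-0.15,0.7,0],"roll":0},{"linear":[-0.15,0.7,0],"roll":0},{"linear":[-0.15,0.7,0],"roll":0},{"linear":[-0.15,0.7,0.1],"roll":0},{"linear":[-0.15,0.6,0.15],"roll":0},{"linear":[-0.16,0.5,0.23],"roll":0},{"linear":[0,0,0],"roll":0},{"linear":[0,0,0],"roll":0},{"linear":[0,0,0],"roll":0}]' 0.6
python3 - <<'E'
from h import *
plan(.6084,-.1806,.020)
c=optics.calibration("wrist");im=optics.get_image("wrist")[:,:,::-1].copy()
u=proj(c,(.6084,-.1806,.058)); cv2.drawMarker(im,tuple(int(k) for k in u),(255,0,0),0,15)
cv2.imwrite("pics/w2.png",im)
E
```

```text
time_s: 8.2
position: [0.608, -0.18, 0.1372]
tool_rot: [[0.984, -0.181, -0.001], [-0.181, -0.984, 0.001], [-0.001, -0.001, -1.0]]
ft_force: [-0.2, -0.2, -0.4]
grip_width: 0.0685
gripper_force: 0.0
t 8.2 yaw -10.4 pos [ 0.608  -0.18    0.1372] w 0.0685 | roll 0.0 lin [0.01 0.01 2.93]  q6 then ~ 73.0
```

View pics/w2.png

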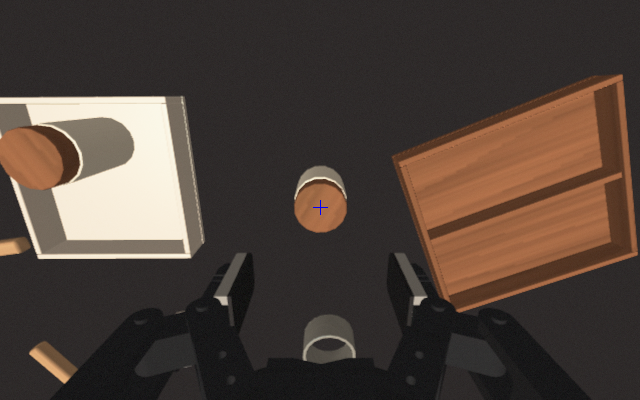

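The tall jar stands in the bin and the short jar's lid is centred under the marker (320,207). I'll grip it and carry it over.

```bash
python3 -m jog '[{"linear":[0,0,0.5],"roll":0},{"linear":[0,0,0.6],"roll":0},{"linear":[0,0,0.6],"roll":0},{"linear":[0,0,0.6],"roll":0},{"linear":[0,0,0.4],"roll":0},{"linear":[0,0,0.23],"roll":0},{"linear":[0,0,0],"roll":0}]'
python3 -m jog '[{"linear":[0,0,0],"roll":0},{"linear":[0,0,0],"roll":0},{"linear":[0,0,0],"roll":0},{"linear":[0,0,0],"roll":0},{"linear":[0,0,0],"roll":0},{"linear":[0,0,0],"roll":0},{"linear":[0,0,0],"roll":0},{"linear":[0,0,0],"roll":0}]' -0.5 40
python3 -m jog '[{"linear":[0,0,-0.2],"roll":0},{"linear":[0,0,-0.5],"roll":0},{"linear":[0,0,-0.8],"roll":0},{"linear":[0,0,-0.8],"roll":0},{"linear":[0,0,-0.7],"roll":0},{"linear":[0,0,0],"roll":0}]'
python3 -c "
from h import *
plan(.6215,.0073,.145,-10.4)"
```

```text
time_s: 8.83
position: [0.6077, -0.1793, 0.0188]
tool_rot: [[0.984, -0.18, -0.003], [-0.18, -0.984, 0.001], [-0.003, -0.001, -1.0]]
ft_force: [-0.4, 0.9, -0.0]
grip_width: 0.0682
gripper_force: 0.0
time_s: 9.5
position: [0.609, -0.1806, 0.0222]
tool_rot: [[0.984, -0.181, 0.003], [-0.181, -0.984, -0.001], [0.003, 0.0, -1.0]]
ft_force: [0.5, 1.6, 5.8]
grip_width: 0.0424
gripper_force: 41.4
time_s: 10.0
position: [0.61, -0.1815, 0.1474]
tool_rot: [[0.984, -0.181, 0.01], [-0.181, -0.984, -0.005], [0.01, 0.003, -1.0]]
ft_force: [0.9, 0.3, -0.6]
grip_width: 0.0423
gripper_force: 40.9
t 10.0 yaw -10.4 pos [ 0.61   -0.1815  0.1474] w 0.0423 | roll -0.0 lin [-0.57 -4.69  0.06]  q6 then ~ 73.0
```

```bash
python3 -m jog '[{"linear":[-0.02,-0.25,0],"roll":0},{"linear":[-0.05,-0.5,0],"roll":0},{"linear":[-0.08,-0.65,0],"roll":0},{"linear":[-0.08,-0.65,0],"roll":0},{"linear":[-0.08,-0.65,0],"roll":0},{"linear":[-0.08,-0.65,0],"roll":0},{"linear":[-0.08,-0.6,0],"roll":0},{"linear":[-0.06,-0.45,0.06],"roll":0},{"linear":[-0.04,-0.29,0],"roll":0},{"linear":[0,0,0],"roll":0},{"linear":[0,0,0],"roll":0},{"linear":[0,0,0],"roll":0}]'
python3 -c "
from h import *
plan(.6215,.0073,.0265,-10.4)"
```

```text
time_s: 11.0
position: [0.6195, 0.0073, 0.1378]
tool_rot: [[0.983, -0.181, -0.001], [-0.181, -0.983, -0.0], [-0.001, 0.0, -1.0]]
ft_force: [-0.1, 0.6, -1.5]
grip_width: 0.0424
gripper_force: 40.9
t 11.0 yaw -10.5 pos [0.6195 0.0073 0.1378] w 0.0424 | roll -0.01 lin [ 0.05 -0.01  2.78]  q6 then ~ 90.0
```

```bash
python3 -m jog '[{"linear":[0.05,0,0.2],"roll":0},{"linear":[0,0,0.5],"roll":0},{"linear":[0,0,0.5],"roll":0},{"linear":[0,0,0.5],"roll":0},{"linear":[0,0,0.4],"roll":0},{"linear":[0,0,0.3],"roll":0},{"linear":[0,0,0.2],"roll":0},{"linear":[0,0,0.1],"roll":0},{"linear":[0,0,0.05],"roll":0},{"linear":[0,0,0.03],"roll":0},{"linear":[0,0,0],"roll":0},{"linear":[0,0,0],"roll":0}]'
python3 -m jog '[{"linear":[0,0,0],"roll":0},{"linear":[0,0,0],"roll":0},{"linear":[0,0,0],"roll":0},{"linear":[0,0,0],"roll":0},{"linear":[0,0,0],"roll":0},{"linear":[0,0,0],"roll":0}]' 0.4 40
python3 -m jog '[{"linear":[0,0,-0.3],"roll":0},{"linear":[0,0,-0.6],"roll":0},{"linear":[0,0,-0.8],"roll":0},{"linear":[0,0,-0.8],"roll":0},{"linear":[0,0,-0.6],"roll":0},{"linear":[0,0,0],"roll":0},{"linear":[0,0,0],"roll":0}]'
python3 -c "
from h import *
plan(.4338,-.156,.13)"
```

```text
time_s: 12.0
position: [0.6219, 0.0077, 0.0276]
tool_rot: [[0.984, -0.181, 0.001], [-0.181, -0.984, -0.0], [0.001, -0.0, -1.0]]
ft_force: [0.8, -0.1, -1.3]
grip_width: 0.0424
gripper_force: 40.9
time_s: 12.5
position: [0.6216, 0.0078, 0.027]
tool_rot: [[0.984, -0.181, 0.0], [-0.181, -0.984, -0.0], [0.0, -0.0, -1.0]]
ft_force: [0.3, -0.5, -0.2]
grip_width: 0.0596
gripper_force: 0.0
time_s: 13.08
position: [0.6219, 0.0078, 0.1521]
tool_rot: [[0.984, -0.181, 0.003], [-0.181, -0.984, -0.0], [0.003, 0.0, -1.0]]
ft_force: [0.8, 0.1, -0.8]
grip_width: 0.0596
gripper_force: 0.0
t 13.1 yaw -10.4 pos [0.6219 0.0078 0.1521] w 0.0596 | roll 0.0 lin [-3.89  4.88  0.55]  q6 then ~ 90.0
```

```bash
python3 -m jog '[{"linear":[-0.2,0.25,0],"roll":0},{"linear":[-0.45,0.55,0],"roll":0},{"linear":[-0.5,0.65,0],"roll":0},{"linear":[-0.5,0.65,0],"roll":0},{"linear":[-0.5,0.65,0],"roll":0},{"linear":[-0.5,0.65,0.1],"roll":0},{"linear":[-0.5,0.6,0.15],"roll":0},{"linear":[-0.44,0.5,0.2],"roll":0},{"linear":[-0.3,0.38,0.1],"roll":0},{"linear":[0,0,0],"roll":0},{"linear":[0,0,0],"roll":0},{"linear":[0,0,0],"roll":0}]' 1
python3 - <<'E'
from h import *
plan(.4338,-.156,.008)
c=optics.calibration("wrist");im=optics.get_image("wrist")[:,:,::-1].copy()
u=proj(c,(.4338,-.156,.032)); cv2.drawMarker(im,tuple(int(k) for k in u),(255,0,0),0,15)
cv2.imwrite("pics/w3.png",im)
E
```

```text
time_s: 14.08
position: [0.4334, -0.1557, 0.1284]
tool_rot: [[0.984, -0.181, -0.001], [-0.181, -0.984, 0.001], [-0.001, -0.001, -1.0]]
ft_force: [0.5, -0.1, 0.4]
grip_width: 0.0853
gripper_force: 0.0
t 14.1 yaw -10.4 pos [ 0.4334 -0.1557  0.1284] w 0.0853 | roll 0.0 lin [0.01 0.   3.01]  q6 then ~ 66.0
```

View pics/w3.png

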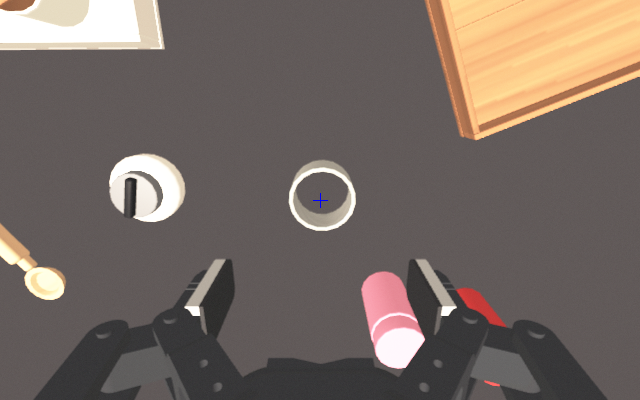

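The cutter ring is centred at (322,200), under the marker. I'll grip it.

```bash
python3 -m jog '[{"linear":[0,0,0.5],"roll":0},{"linear":[0,0,0.6],"roll":0},{"linear":[0,0,0.6],"roll":0},{"linear":[0,0,0.6],"roll":0},{"linear":[0,0,0.4],"roll":0},{"linear":[0,0,0.3],"roll":0},{"linear":[0,0,0],"roll":0}]'
python3 -m jog '[{"linear":[0,0,0],"roll":0},{"linear":[0,0,0],"roll":0},{"linear":[0,0,0],"roll":0},{"linear":[0,0,0],"roll":0},{"linear":[0,0,0],"roll":0},{"linear":[0,0,0],"roll":0},{"linear":[0,0,0],"roll":0}]' 0 30
python3 -m jog '[{"linear":[0,0,-0.2],"roll":0},{"linear":[0,0,-0.5],"roll":0},{"linear":[0,0,-0.8],"roll":0},{"linear":[0,0,-0.8],"roll":0},{"linear":[0,0,-0.7],"roll":0},{"linear":[0,0,0],"roll":0}]'
python3 -c "
from h import *
plan(.568,.369,.13)"
```

```text
time_s: 14.72
position: [0.4329, -0.1548, 0.0069]
tool_rot: [[0.984, -0.179, -0.003], [-0.179, -0.984, 0.002], [-0.004, -0.002, -1.0]]
ft_force: [0.0, 0.6, 0.3]
grip_width: 0.0854
gripper_force: 0.0
time_s: 15.3
position: [0.4339, -0.1561, 0.0099]
tool_rot: [[0.984, -0.181, 0.002], [-0.181, -0.984, -0.001], [0.002, 0.001, -1.0]]
ft_force: [1.0, 1.6, 6.0]
grip_width: 0.054
gripper_force: 32.5
time_s: 15.8
position: [0.435, -0.1572, 0.1343]
tool_rot: [[0.984, -0.18, 0.008], [-0.18, -0.984, -0.006], [0.009, 0.004, -1.0]]
ft_force: [0.5, -1.1, -0.9]
grip_width: 0.0542
gripper_force: 32.0
t 15.8 yaw -10.4 pos [ 0.435  -0.1572  0.1343] w 0.0542 | roll 0.0 lin [  0.9  -13.54   0.11]  q6 then ~ 66.0
```

```bash
python3 -m jog '[{"linear":[0.02,-0.3,0],"roll":0},{"linear":[0.04,-0.6,0],"roll":0},{"linear":[0.05,-0.75,0],"roll":0},{"linear":[0.05,-0.75,0],"roll":0},{"linear":[0.05,-0.75,0],"roll":0},{"linear":[0.05,-0.75,0],"roll":0},{"linear":[0.05,-0.75,0],"roll":0},{"linear":[0.05,-0.75,0],"roll":0},{"linear":[0.05,-0.75,0],"roll":0},{"linear":[0.05,-0.75,0],"roll":0},{"linear":[0.05,-0.75,0],"roll":0},{"linear":[0.05,-0.75,0],"roll":0}]'
python3 -m jog '[{"linear":[0.05,-0.75,0],"roll":0},{"linear":[0.05,-0.75,0],"roll":0},{"linear":[0.05,-0.75,0],"roll":0},{"linear":[0.05,-0.75,0],"roll":0},{"linear":[0.05,-0.75,0],"roll":0},{"linear":[0.05,-0.65,0],"roll":0},{"linear":[0.03,-0.5,0],"roll":0},{"linear":[0.02,-0.24,0],"roll":0},{"linear":[0,0,0],"roll":0},{"linear":[0,0,0],"roll":0},{"linear":[0,0,0],"roll":0}]'
python3 -c "
from h import *
plan(.568,.369,.0145)"
```

```text
time_s: 16.8
position: [0.5158, 0.1719, 0.129]
tool_rot: [[0.984, -0.181, -0.0], [-0.181, -0.984, -0.0], [-0.0, 0.0, -1.0]]
ft_force: [0.9, -0.3, -1.4]
grip_width: 0.0539
gripper_force: 31.9
time_s: 17.72
position: [0.5667, 0.3692, 0.1288]
tool_rot: [[0.983, -0.181, -0.001], [-0.181, -0.983, -0.001], [-0.001, 0.001, -1.0]]
ft_force: [-0.6, -0.6, -0.2]
grip_width: 0.0539
gripper_force: 31.9
t 17.7 yaw -10.4 pos [0.5667 0.3692 0.1288] w 0.0539 | roll 0.0 lin [ 0.03 -0.    2.86]  q6 then ~ 124.0
```

```bash
python3 -m jog '[{"linear":[0.03,0,0.2],"roll":0},{"linear":[0,0,0.5],"roll":0},{"linear":[0,0,0.5],"roll":0},{"linear":[0,0,0.5],"roll":0},{"linear":[0,0,0.4],"roll":0},{"linear":[0,0,0.3],"roll":0},{"linear":[0,0,0.2],"roll":0},{"linear":[0,0,0.13],"roll":0},{"linear":[0,0,0.08],"roll":0},{"linear":[0,0,0.05],"roll":0},{"linear":[0,0,0],"roll":0},{"linear":[0,0,0],"roll":0}]'
python3 -m jog '[{"linear":[0,0,0],"roll":0},{"linear":[0,0,0],"roll":0},{"linear":[0,0,0],"roll":0},{"linear":[0,0,0],"roll":0},{"linear":[0,0,0],"roll":0},{"linear":[0,0,0],"roll":0}]' 0.6 30
python3 -m jog '[{"linear":[0,0,-0.3],"roll":0},{"linear":[0,0,-0.6],"roll":0},{"linear":[0,0,-0.8],"roll":0},{"linear":[0,0,-0.8],"roll":0},{"linear":[0,0,-0.6],"roll":0},{"linear":[0,0,0],"roll":0},{"linear":[0,0,0],"roll":0}]'
python3 -c "
from h import *
plan(.6064,.1716,.11,87.9)"
```

```text
time_s: 18.72
position: [0.5684, 0.37, 0.0152]
tool_rot: [[0.984, -0.181, 0.001], [-0.181, -0.984, 0.001], [0.001, -0.001, -1.0]]
ft_force: [0.7, 0.8, -0.4]
grip_width: 0.0539
gripper_force: 31.9
time_s: 19.22
position: [0.5681, 0.3699, 0.0145]
tool_rot: [[0.984, -0.181, 0.0], [-0.181, -0.984, 0.0], [0.0, -0.0, -1.0]]
ft_force: [0.5, 0.1, 0.3]
grip_width: 0.0684
gripper_force: 0.0
time_s: 19.8
position: [0.5685, 0.3701, 0.1408]
tool_rot: [[0.984, -0.181, 0.003], [-0.181, -0.984, 0.001], [0.003, -0.002, -1.0]]
ft_force: [-0.6, 0.5, -0.6]
grip_width: 0.0682
gripper_force: 0.0
t 19.8 yaw -10.4 pos [0.5685 0.3701 0.1408] w 0.0682 | roll 16.34 lin [ 4.92 -1.13  0.77]  q6 then ~ 205.0
```

```bash
python3 -m jog '[{"linear":[0,0,0],"roll":-1},{"linear":[0,0,0],"roll":-1},{"linear":[0,0,0],"roll":-1},{"linear":[0,0,0],"roll":-1},{"linear":[0,0,0],"roll":-1},{"linear":[0,0,0],"roll":-1},{"linear":[0,0,0],"roll":-1},{"linear":[0,0,0],"roll":-1},{"linear":[0,0,0],"roll":-1},{"linear":[0,0,0],"roll":-1}]' 0.2
python3 -m jog '[{"linear":[0,0,0],"roll":-1},{"linear":[0,0,0],"roll":-1},{"linear":[0,0,0],"roll":-1},{"linear":[0,0,0],"roll":-1},{"linear":[0,0,0],"roll":-1},{"linear":[0,0,0],"roll":-1},{"linear":[0,0,0],"roll":-1},{"linear":[0,0,0],"roll":-1},{"linear":[0,0,0],"roll":-1},{"linear":[0,0,0],"roll":-0.66}]'
python3 -m jog '[{"linear":[-0.3,0.05,0],"roll":0},{"linear":[-0.6,0.13,0],"roll":0},{"linear":[-0.7,0.15,0],"roll":0},{"linear":[-0.7,0.15,0.1],"roll":0},{"linear":[-0.7,0.15,0.1],"roll":0},{"linear":[-0.7,0.15,0.1],"roll":0},{"linear":[-0.6,0.15,0.15],"roll":0},{"linear":[-0.4,0.1,0.2],"roll":0},{"linear":[-0.22,0.1,0.1],"roll":0},{"linear":[0,0,0],"roll":0},{"linear":[0,0,0],"roll":0}]'
python3 - <<'E'
from h import *
plan(.6064,.1716,.003,87.9)
c=optics.calibration("wrist");im=optics.get_image("wrist")[:,:,::-1].copy()
u=proj(c,(.6064,.1716,.014)); cv2.drawMarker(im,tuple(int(k) for k in u),(255,0,0),0,15)
cv2.imwrite("pics/w4.png",im)
E
```

```text
time_s: 20.63
position: [0.5675, 0.3696, 0.1371]
tool_rot: [[0.768, 0.641, -0.003], [0.641, -0.768, -0.001], [-0.003, -0.001, -1.0]]
ft_force: [0.4, -0.4, -0.9]
grip_width: 0.0512
gripper_force: 0.0
time_s: 21.47
position: [0.5675, 0.3696, 0.1371]
tool_rot: [[0.032, 0.999, -0.003], [0.999, -0.032, -0.001], [-0.001, -0.003, -1.0]]
ft_force: [0.6, 0.5, -1.2]
grip_width: 0.0513
gripper_force: 0.0
time_s: 22.38
position: [0.6059, 0.1714, 0.1082]
tool_rot: [[0.038, 0.999, -0.001], [0.999, -0.038, 0.0], [0.0, -0.001, -1.0]]
ft_force: [0.8, 0.7, 0.0]
grip_width: 0.0516
gripper_force: 0.0
t 22.4 yaw 87.8 pos [0.6059 0.1714 0.1082] w 0.0516 | roll -0.02 lin [0.01 0.01 2.63]  q6 then ~ 7.0
```

View pics/w4.png

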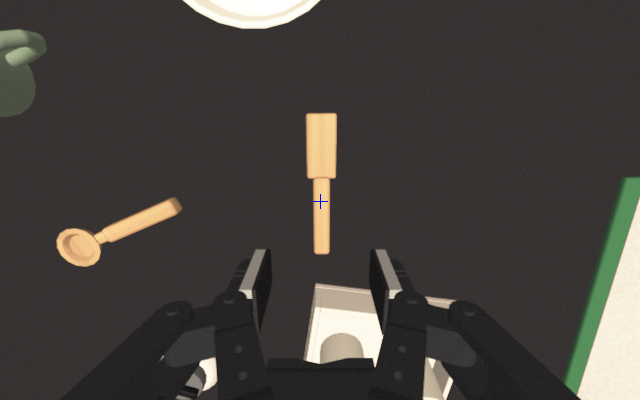

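The spreader handle runs under the marker (320,201), aligned with the tool. I'll grip and lift.

```bash
python3 -m jog '[{"linear":[0,0,0.4],"roll":0},{"linear":[0,0,0.6],"roll":0},{"linear":[0,0,0.6],"roll":0},{"linear":[0,0,0.4],"roll":0},{"linear":[0,0,0.3],"roll":0},{"linear":[0,0,0.2],"roll":0},{"linear":[0,0,0.07],"roll":0},{"linear":[0,0,0.03],"roll":0},{"linear":[0,0,0],"roll":0}]'
python3 -m jog '[{"linear":[0,0,0],"roll":0},{"linear":[0,0,0],"roll":0},{"linear":[0,0,0],"roll":0},{"linear":[0,0,0],"roll":0},{"linear":[0,0,0],"roll":0},{"linear":[0,0,0],"roll":0},{"linear":[0,0,0],"roll":0},{"linear":[0,0,0],"roll":0}]' -1 30
python3 -m jog '[{"linear":[0,0,-0.2],"roll":0},{"linear":[0,0,-0.5],"roll":0},{"linear":[0,0,-0.8],"roll":0},{"linear":[0,0,-0.8],"roll":0},{"linear":[0,0,-0.8],"roll":0},{"linear":[0,0,-0.6],"roll":0},{"linear":[0,0,0],"roll":0}]'
python3 -c "
from h import *
plan(.6037,-.357,.15,101.9)"
```

```text
time_s: 23.18
position: [0.6064, 0.1718, 0.0052]
tool_rot: [[0.037, 0.999, 0.001], [0.999, -0.037, 0.0], [0.0, 0.001, -1.0]]
ft_force: [-0.5, -0.3, 0.2]
grip_width: 0.0511
gripper_force: 0.0
time_s: 23.85
position: [0.6064, 0.1715, 0.0052]
tool_rot: [[0.037, 0.999, 0.001], [0.999, -0.037, 0.0], [0.0, 0.001, -1.0]]
ft_force: [0.2, -0.3, 5.7]
grip_width: 0.0127
gripper_force: 30.5
time_s: 24.43
position: [0.6079, 0.1718, 0.1585]
tool_rot: [[0.037, 0.999, 0.009], [0.999, -0.037, 0.001], [0.001, 0.009, -1.0]]
ft_force: [1.6, -0.8, 0.4]
grip_width: 0.0134
gripper_force: 29.8
t 24.4 yaw 87.9 pos [0.6079 0.1718 0.1585] w 0.0134 | roll -2.8 lin [-12.91  -2.83   0.21]  q6 then ~ -7.0
```

```bash
python3 -m jog '[{"linear":[0,0,0],"roll":-0.9},{"linear":[0,0,0],"roll":-1},{"linear":[0,0,0],"roll":-0.9},{"linear":[-0.3,-0.07,0],"roll":0},{"linear":[-0.6,-0.13,0],"roll":0},{"linear":[-0.75,-0.17,0],"roll":0},{"linear":[-0.75,-0.17,0],"roll":0},{"linear":[-0.75,-0.17,0],"roll":0},{"linear":[-0.75,-0.17,0],"roll":0},{"linear":[-0.75,-0.17,0],"roll":0},{"linear":[-0.75,-0.17,0],"roll":0},{"linear":[-0.75,-0.17,0],"roll":0}]'
python3 -m jog '[{"linear":[-0.75,-0.17,0],"roll":0},{"linear":[-0.75,-0.17,0],"roll":0},{"linear":[-0.75,-0.17,0],"roll":0},{"linear":[-0.75,-0.17,0],"roll":0},{"linear":[-0.75,-0.17,0],"roll":0},{"linear":[-0.75,-0.17,0],"roll":0},{"linear":[-0.75,-0.17,0],"roll":0},{"linear":[-0.75,-0.17,0],"roll":0},{"linear":[-0.5,-0.1,0],"roll":0},{"linear":[-0.25,-0.05,0],"roll":0},{"linear":[0,0,0],"roll":0},{"linear":[0,0,0],"roll":0}]'
python3 -c "
from h import *
plan(.6037,-.357,.012,101.9)"
```

```text
time_s: 25.43
position: [0.6015, -0.0829, 0.1523]
tool_rot: [[-0.203, 0.979, -0.001], [0.979, 0.203, 0.0], [0.0, -0.001, -1.0]]
ft_force: [0.9, 0.7, -0.8]
grip_width: 0.0135
gripper_force: 29.8
time_s: 26.43
position: [0.5985, -0.357, 0.1521]
tool_rot: [[-0.205, 0.979, -0.001], [0.979, 0.205, 0.001], [0.001, -0.0, -1.0]]
ft_force: [1.1, -0.4, 0.7]
grip_width: 0.0131
gripper_force: 29.8
t 26.4 yaw 101.8 pos [ 0.5985 -0.357   0.1521] w 0.0131 | roll -0.02 lin [-0.03  0.13  3.5 ]  q6 then ~ -52.0
```

```bash
python3 -m jog '[{"linear":[-0.03,0.13,0.3],"roll":0},{"linear":[0,0,0.5],"roll":0},{"linear":[0,0,0.6],"roll":0},{"linear":[0,0,0.6],"roll":0},{"linear":[0,0,0.5],"roll":0},{"linear":[0,0,0.4],"roll":0},{"linear":[0,0,0.3],"roll":0},{"linear":[0,0,0.15],"roll":0},{"linear":[0,0,0.1],"roll":0},{"linear":[0,0,0.05],"roll":0},{"linear":[0,0,0],"roll":0},{"linear":[0,0,0],"roll":0}]'
python3 -m jog '[{"linear":[0,0,0],"roll":0},{"linear":[0,0,0],"roll":0},{"linear":[0,0,0],"roll":0},{"linear":[0,0,0],"roll":0},{"linear":[0,0,0],"roll":0}]' -0.35 30
python3 -m jog '[{"linear":[0,0,-0.3],"roll":0},{"linear":[0,0,-0.6],"roll":0},{"linear":[0,0,-0.8],"roll":0},{"linear":[0,0,-0.8],"roll":0},{"linear":[0,0,-0.6],"roll":0},{"linear":[0,0,0],"roll":0},{"linear":[0,0,0],"roll":0}]'
python3 - <<'E'
from h import *
# spoon: grip at x=-10mm
m=np.array([.426,.1498]); a=np.radians(-160.5); g=m-.010*np.array([np.cos(a),np.sin(a)]); print(g)
plan(*g,.12,19.5)
cv2.imwrite("pics/w5.png",optics.get_image("wrist")[:,:,::-1])
E
```

```text
time_s: 27.43
position: [0.6045, -0.3576, 0.0134]
tool_rot: [[-0.206, 0.979, 0.001], [0.979, 0.206, -0.001], [-0.001, 0.001, -1.0]]
ft_force: [-0.3, -0.3, 0.3]
grip_width: 0.0131
gripper_force: 29.8
time_s: 27.85
position: [0.6042, -0.3574, 0.0127]
tool_rot: [[-0.206, 0.979, 0.0], [0.979, 0.206, -0.0], [-0.0, 0.0, -1.0]]
ft_force: [-0.0, 0.3, -0.3]
grip_width: 0.028
gripper_force: 0.0
time_s: 28.43
position: [0.6046, -0.3577, 0.1389]
tool_rot: [[-0.206, 0.979, 0.003], [0.979, 0.206, -0.002], [-0.003, 0.002, -1.0]]
ft_force: [0.1, 0.2, -0.5]
grip_width: 0.028
gripper_force: 0.0
[0.43542641 0.15313807]
t 28.4 yaw 101.9 pos [ 0.6046 -0.3577  0.1389] w 0.028 | roll 16.48 lin [  0.28 -13.45   0.47]  q6 then ~ 30.0
```

View pics/w5.png

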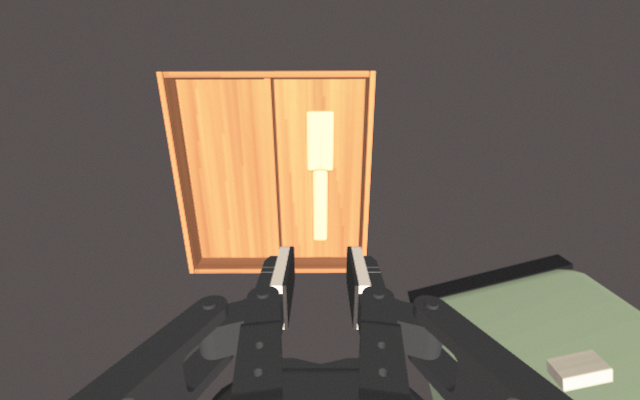

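The spreader lies centred in the far lane. Now the spoon.

```bash
python3 -m jog '[{"linear":[0,0,0],"roll":1},{"linear":[0,0,0],"roll":1},{"linear":[0,0,0],"roll":1},{"linear":[0,0,0],"roll":1},{"linear":[0,0,0],"roll":1},{"linear":[0,0,0],"roll":1},{"linear":[0,0,0],"roll":1},{"linear":[0,0,0],"roll":1},{"linear":[0,0,0],"roll":1}]' 0.2
python3 -m jog '[{"linear":[0,0,0],"roll":1},{"linear":[0,0,0],"roll":1},{"linear":[0,0,0],"roll":1},{"linear":[0,0,0],"roll":1},{"linear":[0,0,0],"roll":1},{"linear":[0,0,0],"roll":1},{"linear":[0,0,0],"roll":1},{"linear":[0,0,0],"roll":0.48}]'
python3 -m jog '[{"linear":[0,-0.3,0],"roll":0},{"linear":[0,-0.6,0],"roll":0},{"linear":[0.02,-0.75,0],"roll":0},{"linear":[0.02,-0.75,0],"roll":0},{"linear":[0.02,-0.75,0],"roll":0},{"linear":[0.02,-0.75,0],"roll":0},{"linear":[0.02,-0.75,0],"roll":0},{"linear":[0.02,-0.75,0],"roll":0},{"linear":[0.02,-0.75,0],"roll":0},{"linear":[0.02,-0.75,0],"roll":0}]'
python3 -m jog '[{"linear":[0.02,-0.75,0],"roll":0},{"linear":[0.02,-0.75,0],"roll":0},{"linear":[0.02,-0.75,0],"roll":0},{"linear":[0.02,-0.75,0],"roll":0},{"linear":[0.02,-0.75,0],"roll":0},{"linear":[0.02,-0.75,0],"roll":0},{"linear":[0.02,-0.75,0],"roll":0},{"linear":[0,-0.75,0.1],"roll":0},{"linear":[0,-0.4,0.1],"roll":0},{"linear":[0,-0.15,0.15],"roll":0},{"linear":[0,0,0],"roll":0},{"linear":[0,0,0],"roll":0}]'
python3 - <<'E'
from h import *
plan(.4354,.1531,.005,19.5)
c=optics.calibration("wrist");im=optics.get_image("wrist")[:,:,::-1].copy()
u=proj(c,(.4354,.1531,.014)); cv2.drawMarker(im,tuple(int(k) for k in u),(255,0,0),0,15)
cv2.imwrite("pics/w6.png",im)
E
```

```text
time_s: 29.23
position: [0.6036, -0.357, 0.1348]
tool_rot: [[0.55, 0.835, -0.003], [0.835, -0.55, 0.002], [0.0, -0.003, -1.0]]
ft_force: [-0.0, -0.4, -0.3]
grip_width: 0.0512
gripper_force: 0.0
time_s: 29.9
position: [0.6036, -0.357, 0.1347]
tool_rot: [[0.944, 0.329, -0.003], [0.329, -0.944, 0.002], [-0.002, -0.003, -1.0]]
ft_force: [0.1, 0.2, -0.5]
grip_width: 0.0514
gripper_force: 0.0
time_s: 30.73
position: [0.5167, -0.0935, 0.1354]
tool_rot: [[0.943, 0.333, -0.003], [0.333, -0.943, 0.001], [-0.002, -0.002, -1.0]]
ft_force: [0.1, -0.7, -0.0]
grip_width: 0.0515
gripper_force: 0.0
time_s: 31.73
position: [0.4359, 0.1532, 0.1218]
tool_rot: [[0.943, 0.334, -0.002], [0.334, -0.943, -0.0], [-0.002, -0.0, -1.0]]
ft_force: [-0.4, 0.6, 0.3]
grip_width: 0.0513
gripper_force: 0.0
t 31.7 yaw 19.5 pos [0.4359 0.1532 0.1218] w 0.0513 | roll -0.0 lin [-0.01 -0.    2.92]  q6 then ~ 75.0
```

View pics/w6.png

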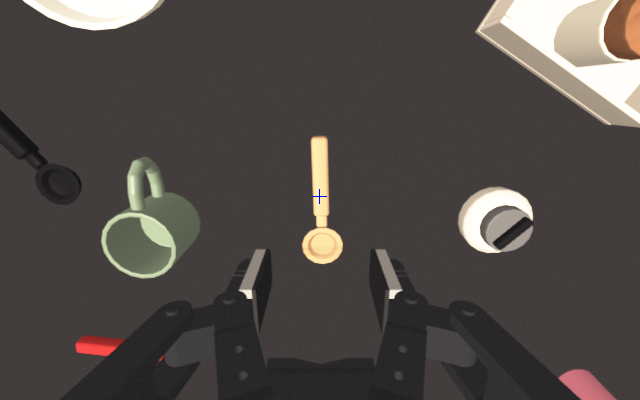

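The spoon handle lies centred at (320,197), between mug and timer with clearance. I'll grip and lift.

```bash
python3 -m jog '[{"linear":[0,0,0.4],"roll":0},{"linear":[0,0,0.6],"roll":0},{"linear":[0,0,0.6],"roll":0},{"linear":[0,0,0.5],"roll":0},{"linear":[0,0,0.4],"roll":0},{"linear":[0,0,0.25],"roll":0},{"linear":[0,0,0.12],"roll":0},{"linear":[0,0,0.05],"roll":0},{"linear":[0,0,0],"roll":0}]'
python3 -m jog '[{"linear":[0,0,0],"roll":0},{"linear":[0,0,0],"roll":0},{"linear":[0,0,0],"roll":0},{"linear":[0,0,0],"roll":0},{"linear":[0,0,0],"roll":0},{"linear":[0,0,0],"roll":0},{"linear":[0,0,0],"roll":0},{"linear":[0,0,0],"roll":0}]' -1 30
python3 -m jog '[{"linear":[0,0,-0.2],"roll":0},{"linear":[0,0,-0.5],"roll":0},{"linear":[0,0,-0.8],"roll":0},{"linear":[0,0,-0.8],"roll":0},{"linear":[0,0,-0.8],"roll":0},{"linear":[0,0,-0.6],"roll":0},{"linear":[0,0,0],"roll":0}]'
python3 -c "
from h import *
plan(.5193,-.3542,.15,101.9)"
```

```text
time_s: 32.53
position: [0.4364, 0.1532, 0.0058]
tool_rot: [[0.943, 0.333, 0.0], [0.333, -0.943, -0.0], [0.0, 0.0, -1.0]]
ft_force: [0.6, -0.9, -0.3]
grip_width: 0.0511
gripper_force: 0.0
time_s: 33.2
position: [0.4364, 0.1538, 0.0064]
tool_rot: [[0.943, 0.334, 0.001], [0.334, -0.943, -0.0], [0.001, 0.001, -1.0]]
ft_force: [-0.2, -1.5, 5.9]
grip_width: 0.013
gripper_force: 29.7
time_s: 33.78
position: [0.4377, 0.1541, 0.1586]
tool_rot: [[0.943, 0.334, 0.009], [0.334, -0.943, 0.001], [0.009, 0.002, -1.0]]
ft_force: [0.5, -0.5, -0.6]
grip_width: 0.0129
gripper_force: 29.5
t 33.8 yaw 19.5 pos [0.4377 0.1541 0.1586] w 0.0129 | roll -16.48 lin [-12.85  -0.62   0.22]  q6 then ~ -7.0
```

```bash
python3 -m jog '[{"linear":[0,0,0],"roll":-0.5},{"linear":[0,0,0],"roll":-1},{"linear":[0,0,0],"roll":-1},{"linear":[0,0,0],"roll":-1},{"linear":[0,0,0],"roll":-1},{"linear":[0,0,0],"roll":-1},{"linear":[0,0,0],"roll":-1},{"linear":[0,0,0],"roll":-1},{"linear":[0,0,0],"roll":-1}]'
python3 -m jog '[{"linear":[0,0,0],"roll":-1},{"linear":[0,0,0],"roll":-1},{"linear":[0,0,0],"roll":-1},{"linear":[0,0,0],"roll":-1},{"linear":[0,0,0],"roll":-1},{"linear":[0,0,0],"roll":-1},{"linear":[0,0,0],"roll":-1},{"linear":[0,0,0],"roll":-0.7},{"linear":[0,0,0],"roll":-0.28}]'
python3 -m jog '[{"linear":[-0.3,-0.02,0],"roll":0},{"linear":[-0.6,-0.03,0],"roll":0},{"linear":[-0.75,-0.04,0],"roll":0},{"linear":[-0.75,-0.04,0],"roll":0},{"linear":[-0.75,-0.04,0],"roll":0},{"linear":[-0.75,-0.04,0],"roll":0},{"linear":[-0.75,-0.04,0],"roll":0},{"linear":[-0.75,-0.04,0],"roll":0},{"linear":[-0.75,-0.04,0],"roll":0},{"linear":[-0.75,-0.04,0],"roll":0}]'
python3 -m jog '[{"linear":[-0.75,-0.04,0],"roll":0},{"linear":[-0.75,-0.04,0],"roll":0},{"linear":[-0.75,-0.04,0],"roll":0},{"linear":[-0.75,-0.04,0],"roll":0},{"linear":[-0.75,-0.04,0],"roll":0},{"linear":[-0.75,-0.03,0],"roll":0},{"linear":[-0.75,-0.03,0],"roll":0},{"linear":[-0.5,0,0],"roll":0},{"linear":[-0.2,0,0],"roll":0},{"linear":[0,0,0],"roll":0},{"linear":[0,0,0],"roll":0},{"linear":[0,0,0],"roll":0}]'
python3 -c "
from h import *
plan(.5193,-.3542,.0135,101.9)"
```

```text
time_s: 34.53
position: [0.4355, 0.1538, 0.1534]
tool_rot: [[0.466, 0.885, -0.001], [0.885, -0.466, -0.0], [-0.001, -0.001, -1.0]]
ft_force: [1.0, -0.7, 0.3]
grip_width: 0.0129
gripper_force: 29.5
time_s: 35.28
position: [0.4355, 0.1538, 0.1534]
tool_rot: [[-0.209, 0.978, -0.001], [0.978, 0.209, -0.0], [0.0, -0.001, -1.0]]
ft_force: [-0.7, 0.3, -1.4]
grip_width: 0.0131
gripper_force: 29.5
time_s: 36.12
position: [0.4781, -0.1208, 0.1535]
tool_rot: [[-0.205, 0.979, -0.001], [0.979, 0.205, 0.0], [0.0, -0.0, -1.0]]
ft_force: [0.1, 0.5, -1.2]
grip_width: 0.0131
gripper_force: 29.5
time_s: 37.12
position: [0.5171, -0.353, 0.1537]
tool_rot: [[-0.207, 0.978, -0.0], [0.978, 0.207, 0.001], [0.001, -0.0, -1.0]]
ft_force: [0.4, -0.1, -0.5]
grip_width: 0.0131
gripper_force: 29.5
t 37.1 yaw 101.9 pos [ 0.5171 -0.353   0.1537] w 0.0131 | roll 0.01 lin [-0.04  0.05  3.51]  q6 then ~ -57.0
```

```bash
python3 -m jog '[{"linear":[-0.04,0.05,0.3],"roll":0},{"linear":[0,0,0.5],"roll":0},{"linear":[0,0,0.6],"roll":0},{"linear":[0,0,0.6],"roll":0},{"linear":[0,0,0.5],"roll":0},{"linear":[0,0,0.4],"roll":0},{"linear":[0,0,0.3],"roll":0},{"linear":[0,0,0.15],"roll":0},{"linear":[0,0,0.1],"roll":0},{"linear":[0,0,0.06],"roll":0},{"linear":[0,0,0],"roll":0},{"linear":[0,0,0],"roll":0}]'
python3 -m jog '[{"linear":[0,0,0],"roll":0},{"linear":[0,0,0],"roll":0},{"linear":[0,0,0],"roll":0},{"linear":[0,0,0],"roll":0},{"linear":[0,0,0],"roll":0}]' -0.35 30
python3 -m jog '[{"linear":[0,0,-0.3],"roll":0},{"linear":[0,0,-0.6],"roll":0},{"linear":[0,0,-0.8],"roll":0},{"linear":[0,0,-0.8],"roll":0},{"linear":[0,0,-0.8],"roll":0},{"linear":[0,0,-0.8],"roll":0},{"linear":[-0.8,0,0],"roll":0},{"linear":[-0.8,0,0],"roll":0},{"linear":[-0.8,0,0],"roll":0},{"linear":[-0.8,0,0],"roll":0},{"linear":[0,0,0],"roll":0},{"linear":[0,0,0],"roll":0}]'
python3 - <<'E'
from h import *
cv2.imwrite("pics/top9.png",optics.get_image("top")[:,:,::-1]);cv2.imwrite("pics/side9.png",optics.get_image("side")[:,:,::-1])
E
```

```text
time_s: 38.12
position: [0.5198, -0.3558, 0.014]
tool_rot: [[-0.206, 0.979, 0.001], [0.979, 0.206, -0.001], [-0.001, 0.001, -1.0]]
ft_force: [-0.4, 0.4, 0.2]
grip_width: 0.0132
gripper_force: 29.5
time_s: 38.53
position: [0.5195, -0.3556, 0.0135]
tool_rot: [[-0.206, 0.979, 0.0], [0.979, 0.206, -0.0], [-0.0, 0.0, -1.0]]
ft_force: [-0.1, 0.1, -0.3]
grip_width: 0.0277
gripper_force: 0.0
time_s: 39.53
position: [0.5454, -0.482, 0.1771]
tool_rot: [[-0.205, 0.979, -0.0], [0.979, 0.205, 0.0], [0.0, -0.0, -1.0]]
ft_force: [-0.9, 0.7, -0.6]
grip_width: 0.0277
gripper_force: 0.0
```

View pics/top9.png

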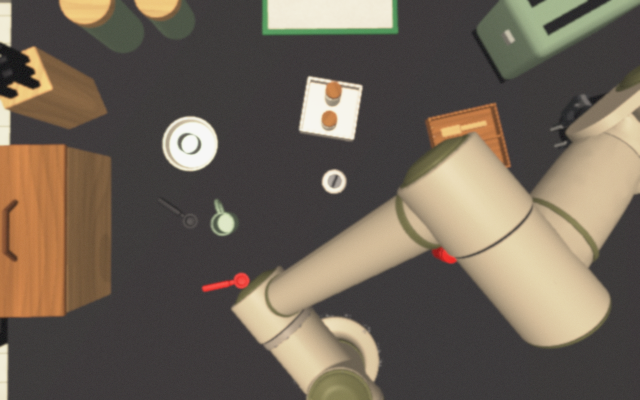

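View pics/side9.png

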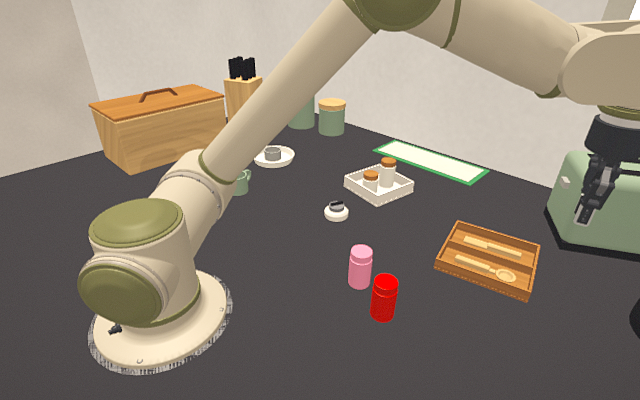

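The end views show everything in place:
- **Jars:** both upright in the bin, at side (388,172) and (371,182).
- **Cutter:** flat in the dish, at top (190,144).
- **Spoon and spreader:** lying in separate lanes, at side (485,268) and (490,245).
- **Bystanders:** the mug and timer haven't moved.
- **Gripper:** clear of everything.

I'll hand in now.

```bash
python3 -c "
from rig import env
print(env.close_job())"
```

```text
the job is handed in; nothing more can be done
None
```

The job is handed in at about 40 s of the 141 s: jars upright in the bin, cutter flat in the dish, spoon and spreader in separate tray lanes, mug and timer untouched; I checked this in the final camera views, but no verdict came back.

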